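# Space the microphone cradles along the charging rack

### The job

Use the large tapered wooden spacing block to set equal gaps, each one block wide, along the microphone charging rack. Hold the block by its neck and lower it, narrow foot first, between the fixed power unit and the near cradle until it reaches the rail, so that its full width pushes that cradle away to the right gap; lift it out and do the same between the two cradles, keeping the block against the near cradle so that only the far one moves. Then stand the block back on the desk and let it go.

Things in the scene. Friction and masses are not known exactly. Their poses are not given: they have to be found in the camera images.
- spacer: Plywood block, 120 mm tall, standing in front of the rack. Origin: centre of foot; z up, y across width. Foot 22 mm wide (y), sides slope out to 60 mm at height 50, parallel 60 wide from 50 to 80; 44 mm long (x). Neck 30 x 30 mm on top, height 80 to 120, to hold. 0.15 kg. Others in its row, all under 105 mm tall: a slimmer tapered block (30 mm wide), a low plain block with no neck, a tape roll.
- rack: Fixed rack: aluminium rail 420 long (y), 100 deep (x), 20 mm high, with the grey power unit fixed at its -y end. Origin: centre of the underside; +y points from power unit to cradles. Power unit 100 mm wide (y), 90 deep, top 85 mm above the desk; its face towards the cradles is at y = -95 mm. With the wanted 60 mm gap the near cradle's origin is at y = 0.
- near_cradle: Near cradle, beside the power unit: black box 70 mm wide (y), 90 deep (x), 65 tall, with a round recess drawn on top. Origin: centre of its underside, on the rail top (20 mm above the desk); axes as the rack's. Slides only along the rack's y, with about 2 N friction, and stays where left. Starts 36 to 46 mm from the power unit, too close.
- far_cradle: Far cradle: same as the near one, next after it on the rail (+y side). Wanted: a 60 mm gap between the two, so 130 mm between origins. Once the near cradle is in place, the far one is only 36 to 48 mm away from it and must be pushed out (+y).

How it is judged (in metres and radians):
On the way, in this order (a step that is already met when the one before it is completed fails the run):
1. the spacing block stands down on the rail between the power unit and the near cradle, which is pushed out to a 60 mm gap (within 10 mm) (z of spacer in the frame of rack below 0.037 m and x of spacer in the frame of rack between -0.05 and 0.05 m and angle between spacer's own z axis and vertical below 0.2 rad and y of spacer in the frame of rack between -0.09 and -0.04 m and y of near_cradle in the frame of rack between -0.01 and 0.01 m), for 0.1 s.
2. the spacing block stands down on the rail between the two cradles, with the far one pushed out to a 60 mm gap (within 10 mm) (z of spacer in the frame of rack below 0.037 m and x of spacer in the frame of rack between -0.05 and 0.05 m and angle between spacer's own z axis and vertical below 0.2 rad and y of spacer in the frame of near_cradle between 0.04 and 0.09 m and y of far_cradle in the frame of near_cradle between 0.12 and 0.14 m), for 0.1 s.
At the end, for the whole second after the job is handed in: Both gaps (power unit to near cradle, near cradle to far cradle) are 60 mm within 10 mm, and the spacing block stands upright (within 10 degrees) and still on the desk, off the rack (y of near_cradle in the frame of rack between -0.01 and 0.01 m and y of far_cradle in the frame of near_cradle between 0.12 and 0.14 m and height (world z) of spacer below 0.012 m and angle between spacer's own z axis and vertical below 0.17 rad and linear speed of spacer below 0.02 m/s); the robot touches nothing.
It also fails if it takes over 64 s, if anything falls off the work surface, if the arm or the gripper's body presses on something with over 40 N, if the wrist force passes 120 N, or if a joint passes its speed limit or range.

### The arm

A 6-joint arm with a two-finger parallel gripper is mounted at the origin on the work surface. World frame = base frame: x ahead of the robot, y to its left, z up, the work surface at z = 0. Lengths are in mm, angles in rad, forces in N, time in s.
With the tool pointing down it reaches from about 400 to 925 mm from the base axis. Payload 12.5 kg.
Tool frame: the origin (TCP) lies at the very end of the fingers, on their centre line; the grasp point (between the pads) lies 19 mm behind it; z points along the fingers, y is the direction in which the jaws open and shut (so a half turn about z gives the same grasp; the last joint's range is limited). The gripper opens to 95 mm and grips with 3 to 60 N. Pads are 20 mm wide; open, the fingers measure 119 mm over their backs; the gripper's body (75 mm by 180 mm) begins 59 mm behind the grasp point.
Start: joints at [1.15, 0.491, 1.559, -0, 1.092, -0.106], TCP at [193.5, 594.31, 214.661] pointing down, gripper open.
Joint ranges: [-3.1, 3.1], [-0.84, 2.19], [0.05, 2.79], [-1.13, 4.28], [0.06, 2.93], [-2.69, 2.69]. Speed limits (rad/s): [2.22, 2.22, 2.79, 3.14, 3.14, 3.14].

### API

Orientations are given as [roll, pitch, yaw] about the fixed x, y, z axes, in that order (R = Rz(yaw) Ry(pitch) Rx(roll)).
In Python, from cell import env gives the robot as it stands.
- The arm moves only by the shell command python3 -m pendant 'ROWS'. ROWS is JSON, a list that holds one entry, the list of rows, each a list of 5 numbers: the opening, from 0 (shut) to 1 (fully open), then the shift along the tool's x, y, z in m, then the turn about the tool's z in rad. A call has exactly 8 rows; each row is the pose to reach, as a shift and turn from the pose commanded when the call began, along the tool's axes at that moment; what a row does not reach only later rows make up. A row lasts 1/10 s, in which the tool goes at most 50 mm and 8.59 degrees, less where a joint would pass 70% of its speed; a pose out of reach is approached as far as the arm can. A call with a gripper value outside its range is refused whole. The fingers move at their own pace and stop on an object; the grip force is fixed at half the most. Time passes only in rows, so rows that repeat a pose let the fingers close, or fill a call up. It gives the time, the measured TCP pose, the force and the opening at its end, in the units of the state.
- env.state(): the state, without advancing time (a new reading comes with each control period).
- env.read_camera(name): name is "side" or "top"; returns a dict with "image" (480x640x3 uint8, blue, green, red), "range_z" (480x640 float32, mm along the optical axis (not along the pixel's ray), 0 where there is no reading), "fx", "fy", "cx", "cy" (pixels), "dist" ([k1, k2, p1, p2, k3] as OpenCV has them; the pictures are not rectified), "rvec" (rotation vector, rad) and "tvec" (3), from world to camera coordinates, as OpenCV has them. Camera axes: x right, y down, z forward; pixel columns grow to the right and rows downward; lengths in mm; the calibration is good to about 2 mm. A picture is of the moment at which its call begins.
- env.job_done(): hands the job in, once; it reports no verdict.
The state is a dict: "t": time; "joints": joint angles; "qvel": joint speeds; "tau": joint torques, N m; "eef_pos": TCP position; "tcp_rot": TCP orientation; "ft_force": force on the tool from outside, world axes, zero at the start; "moment": the same for the moment, N m; "opening": opening from 0.0 (shut) to 1.0 (fully open).
Only numpy, scipy, OpenCV 4.12 (cv2) and the standard library are available. Lean on these libraries where they do the work, as an engineer would, in place of code of your own. Each camera call takes 0.05 s, during which the arm holds its last target. There are 200 camera calls.

## Working session

There is one attempt and no reset: what is moved stays moved. The work goes in short steps, Python scripts to look and compute and a shell command to move; the robot and the scene stay as the last step left them, time stands still between calls to the robot, and variables do not carry over. Pictures are saved under pics/ and viewed, about 8 in all and at most 12, crops included, and the job is handed in when it is done.

```bash
mkdir -p pics; cat > h.py <<'E'
import numpy as np, cv2
from cell import env
def cam(n):
    c=env.read_camera(n); K=np.array([[c['fx'],0,c['cx']],[0,c['fy'],c['cy']],[0,0,1.]])
    R=cv2.Rodrigues(np.array(c['rvec'],float))[0]; t=np.array(c['tvec'],float).ravel()
    return c,K,np.array(c['dist'],float),R,t
def cloud(n):
    c,K,d,R,t=cam(n); v,u=np.mgrid[0:480,0:640]
    p=cv2.undistortPoints(np.stack([u,v],-1).reshape(-1,1,2).astype(float),K,d).reshape(480,640,2)
    z=c['range_z'].astype(float); P=np.dstack([p*z[...,None],z])
    W=(P-t)@R; W[z==0]=np.nan
    return c['image'],W
E
python3 - <<'E'
from h import *
for n in('top','side'):
    im,W=cloud(n); cv2.imwrite(f'pics/{n}0.png',im); np.save(f'{n}0.npy',W)
print(env.state())
E
```

```text
{'t': 0.1, 'joints': array([ 1.15039062e+00,  4.91484826e-01,  1.55934582e+00,  2.18193106e-05,
        1.09165588e+00, -1.05564096e-01]), 'qvel': array([ 0.00022146,  0.00013304, -0.0027097 ,  0.00107125, -0.00096779,
        0.00083552]), 'tau': array([ 3.64469553e-03, -6.13620472e+01, -2.58608651e+01,  6.94154366e-02,
        4.69973136e-02, -3.40982342e-05]), 'eef_pos': array([193.41877025, 594.12754593, 214.14385345]), 'tcp_rot': array([-3.14070579e+00, -1.13431436e-04,  2.82674092e+00]), 'ft_force': array([-0.49752615,  0.35030562,  0.47191563]), 'moment': array([ 0.01621466, -0.0609711 , -0.0013712 ]), 'opening': 0.9960938332323767}
```

View pics/top0.png

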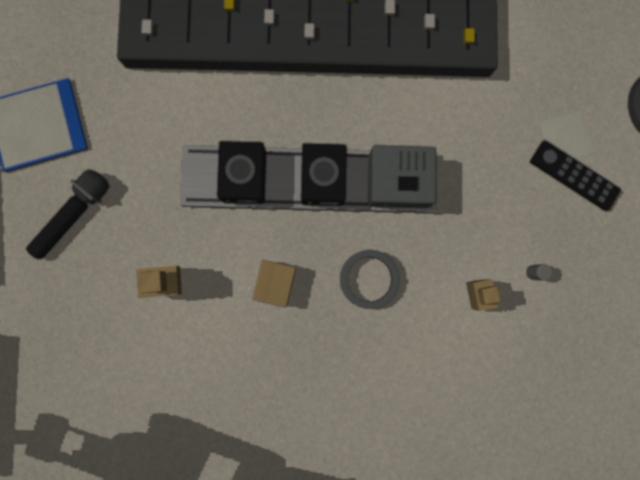

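View pics/side0.png

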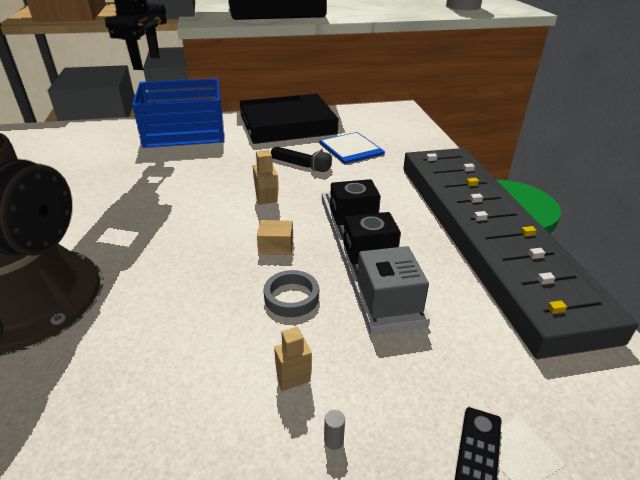

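The top view shows the power unit at (404,176), the near cradle at (324,172), the far one at (241,170), the large spacer at (158,281) and the slim block at (484,295). The side view agrees.

```bash
python3 - <<'E'
from h import *
W=np.load('top0.npy')
def q(name,u0,u1,v0,v1,z0,z1):
    P=W[v0:v1,u0:u1].reshape(-1,3); P=P[(P[:,2]>z0)&(P[:,2]<z1)]
    r=cv2.minAreaRect(P[:,:2].astype(np.float32)); print(name,len(P),'z',np.median(P[:,2]).round(1),'rect',np.round(cv2.boxPoints(r).tolist(),1).tolist(),'c',np.round(r[0],1),'s',np.round(r[1],1),round(r[2],2))
q('neck',120,200,250,310,110,130)
q('shoulder',120,200,250,310,70,90)
q('slimtop',450,520,260,320,60,110)
q('near',295,355,130,215,78,92)
q('far',210,272,130,215,78,92)
q('pu',365,445,130,215,78,92)
q('rail',170,450,130,220,12,28)
q('mid',250,300,255,310,15,100)
q('mixer',100,500,0,80,20,150)
E
```

```text
neck 465 z 119.2 rect [[427.3, 256.2], [430.9, 225.9], [460.7, 229.4], [457.1, 259.7]] c [444.  242.8] s [30.  30.6] 6.68
shoulder 686 z 79.6 rect [[418.8, 271.2], [425.4, 210.0], [469.3, 214.8], [462.7, 276.0]] c [444. 243.] s [44.1 61.6] 6.19
slimtop 659 z 75.8 rect [[407.2, -245.9], [413.4, -276.2], [456.7, -267.3], [450.5, -237.0]] c [ 432.  -256.6] s [44.2 31. ] 11.64
near 2629 z 84.2 rect [[570.8, -40.2], [661.4, -40.7], [661.9, 29.3], [571.2, 29.8]] c [616.3  -5.5] s [70.  90.6] 89.65
far 2673 z 84.3 rect [[571.5, 87.2], [662.0, 86.9], [662.3, 157.5], [571.8, 157.7]] c [616.9 122.3] s [70.5 90.5] 89.82
pu 3730 z 84.1 rect [[570.4, -79.1], [570.4, -179.1], [660.7, -179.0], [660.7, -79.1]] c [ 615.5 -129.1] s [90.3 99.9] 0.03
rail 6479 z 19.2 rect [[564.8, -193.7], [666.0, -194.2], [668.2, 226.6], [567.1, 227.2]] c [616.5  16.5] s [420.8 101.2] 89.69
mid 1472 z 44.1 rect [[406.8, 49.3], [470.2, 35.2], [482.2, 89.0], [418.7, 103.1]] c [444.5  69.2] s [55.1 65. ] 77.44
mixer 26210 z 48.8 rect [[784.1, 331.1], [797.8, -290.7], [917.1, -288.0], [903.4, 333.7]] c [850.6  21.5] s [119.3 621.9] 1.27
```

```bash
cat >> h.py <<'E'
def rel(x,y,z,yaw):
    "tool-axis shift (m) and turn to reach a world TCP pose, tool down"
    s=env.state(); p=np.array(s['eef_pos']); a=s['tcp_rot'][2]; d=np.array([x,y,z])-p
    c,n=np.cos(a),np.sin(a)
    turn=-((yaw-a+np.pi)%(2*np.pi)-np.pi)
    print('t',round(s['t'],2),'pos',p.round(1),'rot',np.round(s['tcp_rot'],3),'F',np.round(s['ft_force'],1),'open',round(s['opening'],3))
    print('shift',np.round([(c*d[0]+n*d[1])/1000,(n*d[0]-c*d[1])/1000,-d[2]/1000],4),'turn',round(turn,3))
E
python3 -c "
from h import *
rel(444,242.9,185,np.pi+.108)"
```

```text
t 0.1 pos [193.4 594.1 214.1] rot [-3.141 -0.     2.827] F [-0.5  0.4  0.5] open 0.996
shift [-0.347  -0.2564  0.0291] turn -0.423
```

```bash
python3 -m pendant '[[[1,-0.03,-0.022,0,-0.1],[1,-0.07,-0.052,0,-0.2],[1,-0.11,-0.081,0,-0.3],[1,-0.15,-0.111,0,-0.423],[1,-0.19,-0.14,0.005,-0.423],[1,-0.23,-0.17,0.01,-0.423],[1,-0.27,-0.2,0.02,-0.423],[1,-0.3,-0.222,0.029,-0.423]]]'; python3 -c "
from h import *
rel(444,242.9,135,np.pi+.108)"
```

```text
t: 0.9
eef_pos: [411.1, 288.1, 185.3]
tcp_rot: [-3.142, 0.0, -3.034]
ft_force: [0.3, 1.1, 0.1]
opening: 0.996
t 0.9 pos [411.1 288.1 185.3] rot [-3.142  0.    -3.034] F [0.3 1.1 0.1] open 0.996
shift [-0.0279 -0.0485  0.0503] turn -0.001
```

```bash
python3 -m pendant '[[[1,-0.014,-0.024,0,-0.001],[1,-0.028,-0.0485,0,-0.001],[1,-0.028,-0.0485,0,-0.001],[1,-0.028,-0.0485,0.015,-0.001],[1,-0.028,-0.0485,0.03,-0.001],[1,-0.028,-0.0485,0.045,-0.001],[1,-0.028,-0.0485,0.05,-0.001],[1,-0.028,-0.0485,0.05,-0.001]]]'; python3 -c "
from h import *
rel(444,242.9,84.5,np.pi+.108)"
```

```text
t: 1.7
eef_pos: [442.6, 245.4, 135.2]
tcp_rot: [-3.141, -0.001, -3.032]
ft_force: [0.0, -0.9, -0.1]
opening: 1.002
t 1.7 pos [442.6 245.4 135.2] rot [-3.141e+00 -1.000e-03 -3.032e+00] F [ 0.  -0.9 -0.1] open 1.002
shift [-0.0011 -0.0027  0.0507] turn 0.002
```

```bash
python3 -m pendant '[[[1,-0.001,-0.0027,0.01,0],[1,-0.001,-0.0027,0.02,0],[1,-0.001,-0.0027,0.03,0],[1,-0.001,-0.0027,0.04,0],[1,-0.001,-0.0027,0.046,0],[1,-0.001,-0.0027,0.05,0],[1,-0.001,-0.0027,0.05,0],[1,-0.001,-0.0027,0.05,0]]]'; python3 -m pendant '[[[0.5,0,0,0,0],[0.4,0,0,0,0],[0.3,0,0,0,0],[0,0,0,0,0],[0,0,0,0,0],[0,0,0,0,0],[0,0,0,0,0],[0,0,0,0,0]]]'; python3 -c "
from h import *
rel(444,242.9,190,np.pi+.108)"
```

```text
t: 2.5
eef_pos: [444.5, 242.6, 85.8]
tcp_rot: [3.141, 0.0, -3.032]
ft_force: [-0.5, -0.4, 0.4]
opening: 1.0
t: 3.3
eef_pos: [444.4, 242.6, 85.6]
tcp_rot: [3.141, 0.0, -3.032]
ft_force: [-0.3, 1.5, 0.3]
opening: 0.385
t 3.3 pos [444.4 242.6  85.6] rot [ 3.141  0.    -3.032] F [-0.3  1.5  0.3] open 0.385
shift [ 0.0004  0.0003 -0.1044] turn 0.001
```

```bash
python3 -m pendant '[[[0,0,0,0,0],[0,0,0,0,0],[0,0,0,0,0],[0,0,0,0,0],[0,0,0,-0.002,0],[0,0,0,-0.01,0],[0,0,0,-0.025,0],[0,0,0,-0.04,0]]]'; python3 -m pendant '[[[0,0,0,-0.02,0],[0,0,0,-0.04,0],[0,0,0,-0.06,0],[0,0,0,-0.067,0],[0,0,0,-0.067,0],[0,0,0,-0.067,0],[0,0,0,-0.067,0],[0,0,0,-0.067,0]]]'; python3 -c "
from h import *
rel(616.2,-59.6,190,np.pi-.005)"
```

```text
t: 4.1
eef_pos: [444.3, 242.6, 126.4]
tcp_rot: [-3.142, -0.0, -3.032]
ft_force: [0.0, 0.1, -1.9]
opening: 0.311
t: 4.9
eef_pos: [444.1, 242.5, 191.9]
tcp_rot: [-3.141, -0.001, -3.032]
ft_force: [-0.3, -0.4, -2.0]
opening: 0.318
t 4.9 pos [444.1 242.5 191.9] rot [-3.141e+00 -1.000e-03 -3.032e+00] F [-0.3 -0.4 -2. ] open 0.318
shift [-0.1381 -0.319   0.0019] turn 0.114
```

```bash
python3 -m pendant '[[[0,-0.008,-0.018,0,0.02],[0,-0.022,-0.05,0,0.05],[0,-0.036,-0.083,0,0.114],[0,-0.05,-0.116,0,0.114],[0,-0.064,-0.148,0,0.114],[0,-0.078,-0.181,0,0.114],[0,-0.09,-0.208,0,0.114],[0,-0.1,-0.23,0,0.114]]]'; python3 -c "
from h import *
rel(616.2,-59.6,190,np.pi-.005)"
```

```text
t: 5.7
eef_pos: [569.4, 23.2, 191.9]
tcp_rot: [3.142, -0.001, 3.136]
ft_force: [1.1, -0.6, -0.7]
opening: 0.314
t 5.7 pos [569.4  23.2 191.9] rot [ 3.142e+00 -1.000e-03  3.136e+00] F [ 1.1 -0.6 -0.7] open 0.314
shift [-0.0473 -0.0825  0.0019] turn -0.001
```

```bash
python3 -m pendant '[[[0,-0.012,-0.021,0,0],[0,-0.024,-0.042,0,0],[0,-0.036,-0.063,0,0],[0,-0.044,-0.077,0,0],[0,-0.0473,-0.0825,0,0],[0,-0.0473,-0.0825,0,0],[0,-0.0473,-0.0825,0,0],[0,-0.0473,-0.0825,0,0]]]'; python3 - <<'E'
from h import *
rel(616.2,-59.6,190,np.pi-.005)
a,Wt=cloud('top'); b,Ws=cloud('side'); np.save('s1.npy',Ws); np.save('t1.npy',Wt)
cv2.imwrite('pics/s1.png',np.hstack([cv2.resize(b[100:400,200:500],(400,400)),cv2.resize(a[80:260,280:460],(400,400))]))
E
```

```text
t: 6.5
eef_pos: [615.4, -57.0, 192.7]
tcp_rot: [3.141, -0.0, 3.138]
ft_force: [0.2, -0.0, -1.2]
opening: 0.314
t 6.5 pos [615.4 -57.  192.7] rot [ 3.141 -0.     3.138] F [ 0.2 -0.  -1.2] open 0.314
shift [-0.0008 -0.0026  0.0027] turn 0.001
```

View pics/s1.png

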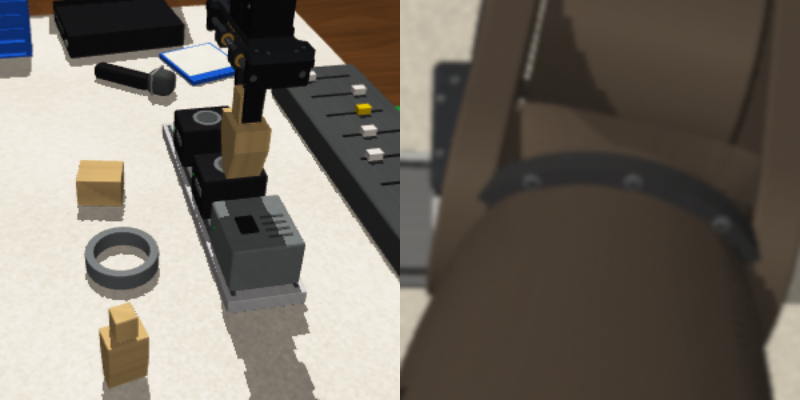

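The block hangs upright over the near gap (crop pixel 245,145). The top view is blocked by the arm.

```bash
python3 -m pendant '[[[0,-0.001,-0.0026,0,0],[0,-0.001,-0.0026,0,0],[0,-0.001,-0.0026,0.01,0],[0,-0.001,-0.0026,0.02,0],[0,-0.001,-0.0026,0.03,0],[0,-0.001,-0.0026,0.04,0],[0,-0.001,-0.0026,0.042,0],[0,-0.001,-0.0026,0.042,0]]]'; python3 - <<'E'
from h import *
rel(616.2,-48,106,np.pi-.005)
b,Ws=cloud('side'); np.save('s2.npy',Ws)
cv2.imwrite('pics/s2.png',cv2.resize(b[130:330,310:460],(600,800))[:600])
# spacer front face y-extents vs z from side camera; near/PU tops
m=(b[...,2].astype(int)-b[...,0]>50)
P=Ws[130:330,310:460][m[130:330,310:460]]
P=P[(P[:,0]>560)&(abs(P[:,1]+50)<60)&(P[:,2]>70)&(P[:,2]<190)]
for z in range(85,190,10):
    q=P[abs(P[:,2]-z)<5]
    if len(q)>5: print(z,len(q),np.percentile(q,[3,97],axis=0).round(1).tolist())
E
```

```text
t: 7.4
eef_pos: [616.6, -60.5, 150.1]
tcp_rot: [3.141, -0.001, 3.137]
ft_force: [-0.6, 0.4, -1.1]
opening: 0.313
t 7.4 pos [616.6 -60.5 150.1] rot [ 3.141e+00 -1.000e-03  3.137e+00] F [-0.6  0.4 -1.1] open 0.313
shift [0.0005 0.0125 0.0441] turn 0.0
85 15 [[600.9, -80.9, 83.7], [637.0, -76.9, 89.6]]
95 35 [[597.7, -83.5, 90.4], [638.1, -78.8, 99.6]]
105 26 [[600.5, -87.5, 101.7], [637.6, -83.4, 108.8]]
115 78 [[597.1, -90.6, 111.3], [637.1, -87.5, 119.4]]
125 128 [[596.7, -91.4, 120.3], [636.9, -87.5, 129.4]]
135 125 [[597.4, -91.0, 130.4], [637.4, -87.4, 139.5]]
145 276 [[596.1, -90.6, 140.6], [637.0, -33.2, 146.7]]
155 12 [[602.1, -75.2, 150.6], [605.0, -47.1, 158.8]]
165 8 [[603.2, -75.5, 160.3], [605.7, -72.3, 167.7]]
175 12 [[602.7, -75.7, 170.4], [605.0, -72.4, 178.8]]
185 38 [[602.5, -73.7, 183.0], [609.6, -47.7, 185.7]]
```

View pics/s2.png

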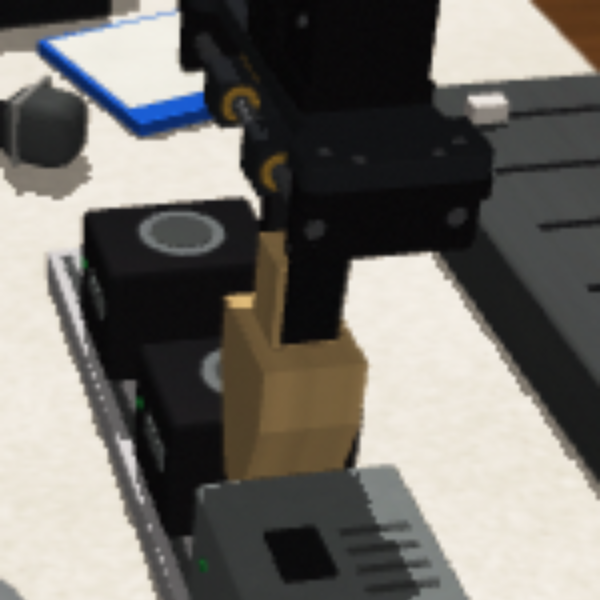

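The block sits centred at y ≈ -60.3, with its foot at z ≈ 65 and no contact (force about 0). Next I shift it +y and lower it.

```bash
python3 -m pendant '[[[0,0,0.003,0,0],[0,0,0.006,0,0],[0,0,0.009,0,0],[0,0,0.0125,0,0],[0,0,0.0125,0,0],[0,0,0.0125,0,0],[0,0,0.0125,0.003,0],[0,0,0.0125,0.006,0]]]'; python3 -c "
from h import *
rel(616.2,-48,107,np.pi-.005)"
```

```text
t: 8.25
eef_pos: [617.0, -48.2, 144.7]
tcp_rot: [-3.141, 0.001, 3.137]
ft_force: [-0.1, -2.2, 1.7]
opening: 0.313
t 8.25 pos [617.  -48.2 144.7] rot [-3.141e+00  1.000e-03  3.137e+00] F [-0.1 -2.2  1.7] open 0.313
shift [0.0008 0.0002 0.0377] turn 0.0
```

```bash
python3 -m pendant '[[[0,0,0,0.006,0],[0,0,0,0.012,0],[0,0,0,0.018,0],[0,0,0,0.024,0],[0,0,0,0.03,0],[0,0,0,0.034,0],[0,0,0,0.0365,0],[0,0,0,0.0365,0]]]'; python3 -m pendant '[[[0,0,0,0.0005,0],[0,0,0,0.0005,0],[0,0,0,0.0005,0],[0,0,0,0.0005,0],[0,0,0,0.0005,0],[0,0,0,0.0005,0],[0,0,0,0.0005,0],[0,0,0,0.0005,0]]]'; python3 - <<'E'
from h import *
rel(616.2,-48,107,np.pi-.005)
b,W=cloud('side'); cv2.imwrite('pics/s3.png',cv2.resize(b[130:350,300:460],(436,600)))
m=(b[...,2].astype(int)-b[...,0]>50); S=(W[...,0]>560)&(abs(W[...,1]+50)<60)&m
P=W[S]; t=P[(P[:,2]>92)&(P[:,2]<106)]; print('sp',np.percentile(t,[3,50,97],axis=0).round(1).tolist())
# tops of black cradles
T=W[(abs(W[...,2]-84.5)<3)&(abs(W[...,0]-616)<44)]
h,e=np.histogram(T[:,1],bins=np.arange(-190,200,3)); print([(int(a),int(c)) for a,c in zip(e,h)if c])
E
```

```text
t: 9.05
eef_pos: [616.6, -47.9, 107.6]
tcp_rot: [3.141, -0.001, 3.137]
ft_force: [-0.8, -0.9, -2.6]
opening: 0.313
t: 9.85
eef_pos: [616.9, -47.9, 107.7]
tcp_rot: [3.141, 0.0, 3.137]
ft_force: [0.0, -1.1, -1.6]
opening: 0.317
t 9.85 pos [616.9 -47.9 107.7] rot [3.141 0.    3.137] F [ 0.  -1.1 -1.6] open 0.317
shift [ 0.0007 -0.0001  0.0007] turn 0.0
sp [[596.4, -78.1, 93.1], [612.3, -71.1, 102.2], [637.7, -20.9, 104.2]]
[(-184, 3), (-181, 95), (-178, 111), (-175, 76), (-172, 64), (-169, 72), (-166, 56), (-163, 81), (-160, 61), (-157, 64), (-154, 70), (-151, 64), (-148, 51), (-145, 45), (-142, 50), (-139, 54), (-136, 41), (-133, 54), (-130, 44), (-127, 53), (-124, 50), (-121, 42), (-118, 55), (-115, 60), (-112, 63), (-109, 55), (-106, 60), (-103, 57), (-100, 58), (-97, 53), (-94, 54), (-91, 57), (-88, 53), (-85, 41), (-82, 18), (-79, 43), (-76, 21), (-73, 1), (-70, 2), (-67, 2), (-64, 1), (-61, 1), (-58, 3), (-55, 1), (-52, 1), (-49, 1), (-46, 1), (-43, 1), (-40, 3), (-34, 1), (-31, 2), (-28, 1), (-25, 3), (-19, 20), (-16, 32), (-13, 20), (-10, 20), (-7, 20), (-4, 17), (-1, 11), (2, 19), (5, 16), (8, 20), (11, 23), (14, 19), (17, 17), (20, 19), (23, 21), (26, 16), (29, 25), (32, 20), (35, 21), (38, 28), (41, 20), (44, 27), (47, 20), (50, 6), (83, 5), (86, 54), (89, 37), (92, 21), (95, 27), (98, 27), (101, 19), (104, 23), (107, 20), (110, 21), (113, 21), (116, 18), (119, 23), (122, 11), (125, 28), (128, 12), (131, 23), (134, 26), (137, 25), (140, 18), (143, 24), (146, 21), (149, 15), (152, 16), (155, 4)]
```

View pics/s3.png

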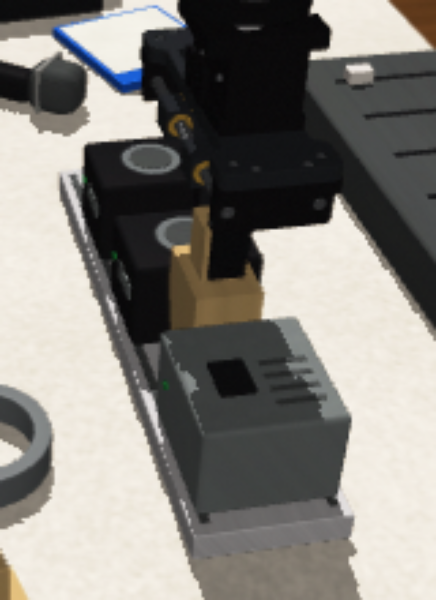

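The block is on the rail (shoulder at z ≈ 102.5, so foot at ≈ 23) and the near cradle now spans y -18 to 52, a gap of about 61. Next I lift straight out and move over the second gap, centred at y ≈ 69.5.

```bash
python3 -m pendant '[[[0,0,0,-0.005,0],[0,0,0,-0.02,0],[0,0,0,-0.04,0],[0,0,0,-0.06,0],[0,0,0,-0.075,0],[0,0,0,-0.083,0],[0,0,0,-0.083,0],[0,0,0,-0.083,0]]]'; python3 -m pendant '[[[0,0,0.01,0,0],[0,0,0.03,0,0],[0,0,0.055,0,0],[0,0,0.08,0,0],[0,0,0.1,0,0],[0,0,0.112,0,0],[0,0,0.1175,0,0],[0,0,0.1175,0,0]]]'; python3 -c "
from h import *
rel(616.6,69.5,155,np.pi-.005)"
```

```text
t: 10.7
eef_pos: [616.6, -47.9, 190.1]
tcp_rot: [3.141, -0.0, 3.137]
ft_force: [-0.2, 0.2, -1.7]
opening: 0.315
t: 11.5
eef_pos: [617.3, 70.0, 190.3]
tcp_rot: [3.142, -0.0, 3.138]
ft_force: [-0.5, -0.3, -0.7]
opening: 0.309
t 11.5 pos [617.3  70.  190.3] rot [ 3.142 -0.     3.138] F [-0.5 -0.3 -0.7] open 0.309
shift [ 0.0007 -0.0005  0.0353] turn 0.001
```

```bash
python3 -m pendant '[[[0,0,-0.0005,0.008,0],[0,0,-0.0005,0.016,0],[0,0,-0.0005,0.022,0],[0,0,-0.0005,0.025,0],[0,0,-0.0005,0.025,0],[0,0,-0.0005,0.025,0],[0,0,-0.0005,0.025,0],[0,0,-0.0005,0.025,0]]]'; cat >> h.py <<'E'
def tops(n):
    b,W=cloud(n); T=W[(abs(W[...,2]-84.5)<3)&(abs(W[...,0]-616)<44)]
    dark=(b.max(2)<70); 
    y=np.sort(T[:,1]); h,e=np.histogram(y,bins=np.arange(-200,220,1.))
    h=cv2.GaussianBlur(h.astype(float).reshape(-1,1),(1,5),1).ravel(); on=h>max(3,.25*np.median(h[h>1]))
    k=np.flatnonzero(np.diff(on.astype(int))); print(n,'edges y',(e[k+1]).tolist())
    return b,W
E
python3 - <<'E'
from h import *
rel(616.6,83,107,np.pi-.005)
tops('top'); b,W=tops('side')
cv2.imwrite('pics/s4.png',cv2.resize(b[130:330,310:460],(450,600)))
E
```

```text
t: 12.3
eef_pos: [617.5, 69.0, 165.9]
tcp_rot: [3.142, 0.001, 3.137]
ft_force: [0.0, 0.6, -1.6]
opening: 0.312
t 12.3 pos [617.5  69.  165.9] rot [3.142e+00 1.000e-03 3.137e+00] F [ 0.   0.6 -1.6] open 0.312
shift [0.001  0.014  0.0589] turn 0.0
top edges y [-179.0, -79.0, -15.0, 5.0]
side edges y [-182.0, -80.0, -20.0, 52.0, 55.0, 61.0, 85.0, 106.0, 108.0, 111.0, 112.0, 121.0, 123.0, 125.0, 127.0, 145.0, 147.0, 153.0]
```

View pics/s4.png

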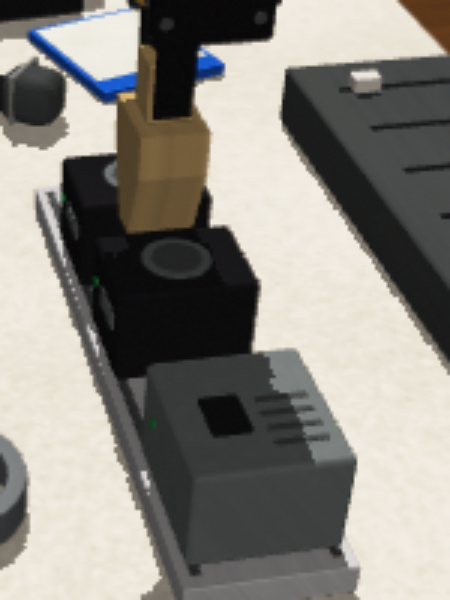

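The block's foot is just entering the second gap (crop 165,225), and the near cradle is unchanged at y ≈ -18 to 52.

```bash
python3 -m pendant '[[[0,0.001,0.0005,0.005,0],[0,0.001,0.0005,0.011,0],[0,0.001,0.0005,0.011,0],[0,0.001,0.004,0.011,0],[0,0.001,0.008,0.011,0],[0,0.001,0.012,0.011,0],[0,0.001,0.014,0.011,0],[0,0.001,0.014,0.011,0]]]'; python3 -c "
from h import *
rel(616.6,83,107.5,np.pi-.005)"
```

```text
t: 13.2
eef_pos: [616.4, 83.6, 154.7]
tcp_rot: [3.141, 0.0, 3.137]
ft_force: [0.4, 0.7, -0.1]
opening: 0.317
t 13.2 pos [616.4  83.6 154.7] rot [3.141 0.    3.137] F [ 0.4  0.7 -0.1] open 0.317
shift [-0.0002 -0.0006  0.0472] turn 0.001
```

```bash
python3 -m pendant '[[[0,0,-0.0006,0.003,0],[0,0,-0.0006,0.006,0],[0,0,-0.0006,0.009,0],[0,0,-0.0006,0.012,0],[0,0,-0.0006,0.015,0],[0,0,-0.0006,0.018,0],[0,0,-0.0006,0.021,0],[0,0,-0.0006,0.024,0]]]'; python3 -c "
from h import *
rel(616.6,83,107.5,np.pi-.005)"
```

```text
t: 14.0
eef_pos: [616.4, 82.4, 130.4]
tcp_rot: [3.141, 0.0, 3.137]
ft_force: [-0.6, -2.2, 1.7]
opening: 0.311
t 14.0 pos [616.4  82.4 130.4] rot [3.141 0.    3.137] F [-0.6 -2.2  1.7] open 0.311
shift [-0.0002  0.0006  0.0229] turn 0.0
```

```bash
python3 -m pendant '[[[0,0,0.0006,0.004,0],[0,0,0.0006,0.008,0],[0,0,0.0006,0.012,0],[0,0,0.0006,0.016,0],[0,0,0.0006,0.02,0],[0,0,0.0006,0.023,0],[0,0,0.0006,0.023,0],[0,0,0.0006,0.023,0]]]'; python3 -m pendant '[[[0,0,0,0,0],[0,0,0,0,0],[0,0,0,0,0],[0,0,0,0,0],[0,0,0,0,0],[0,0,0,0,0],[0,0,0,0,0],[0,0,0,0,0]]]';  python3 - <<'E'
from h import *
rel(616.6,83,190,np.pi-.005)
tops('top'); b,W=tops('side')
m=(b[...,2].astype(int)-b[...,0]>50); P=W[(abs(W[...,0]-616)<40)&(abs(W[...,1]-83)<50)&m]
t=P[(P[:,2]>92)&(P[:,2]<110)]; print('sp',np.percentile(t,[3,50,97],axis=0).round(1).tolist())
cv2.imwrite('pics/s5.png',cv2.resize(b[130:330,310:460],(450,600)))
E
```

```text
t: 14.8
eef_pos: [616.2, 83.1, 107.4]
tcp_rot: [3.142, -0.001, 3.137]
ft_force: [-0.6, -1.7, -2.3]
opening: 0.316
t: 15.6
eef_pos: [616.5, 83.0, 107.7]
tcp_rot: [3.141, 0.0, 3.137]
ft_force: [-1.2, -1.6, -1.5]
opening: 0.313
t 15.6 pos [616.5  83.  107.7] rot [3.141 0.    3.137] F [-1.2 -1.6 -1.5] open 0.313
shift [-0.0001 -0.     -0.0823] turn 0.0
top edges y [-179.0, -79.0, -17.0, 25.0]
side edges y [-182.0, -80.0, -19.0, 57.0, 113.0, 141.0, 142.0, 180.0]
sp [[596.1, 52.3, 92.6], [612.4, 57.5, 102.3], [637.3, 107.9, 105.0]]
```

View pics/s5.png

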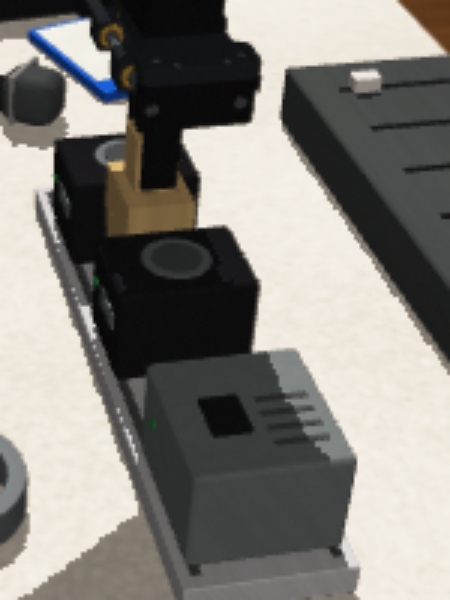

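The block is fully seated between the cradles (crop 150,200): foot at ≈ 22, near cradle unmoved, far cradle out at about 113. Now lift out and return it to its old spot.

```bash
python3 -m pendant '[[[0,0,0,-0.005,0],[0,0,0,-0.02,0],[0,0,0,-0.04,0],[0,0,0,-0.06,0],[0,0,0,-0.075,0],[0,0,0,-0.083,0],[0,0,0,-0.083,0],[0,0,0,-0.083,0]]]'; python3 -m pendant '[[[0,0.01,0.008,0,0],[0,0.03,0.025,0,0],[0,0.06,0.05,0,0],[0,0.09,0.075,0,0],[0,0.12,0.1,0,0],[0,0.15,0.125,0,0],[0,0.165,0.138,0,0],[0,0.172,0.145,0,0]]]'; python3 -c "
from h import *
rel(444,230,86.2,np.pi-.005)"
```

```text
t: 16.5
eef_pos: [616.2, 83.0, 190.2]
tcp_rot: [3.141, -0.0, 3.137]
ft_force: [0.3, 0.5, -1.2]
opening: 0.314
t: 17.3
eef_pos: [442.9, 230.0, 190.3]
tcp_rot: [-3.141, -0.001, 3.139]
ft_force: [0.5, -0.6, -0.0]
opening: 0.313
t 17.3 pos [442.9 230.  190.3] rot [-3.141e+00 -1.000e-03  3.139e+00] F [ 0.5 -0.6 -0. ] open 0.313
shift [-1.100e-03  1.000e-04  1.041e-01] turn 0.002
```

```bash
python3 -m pendant '[[[0,0,0,0.015,0],[0,0,0,0.035,0],[0,0,0,0.055,0],[0,0,0,0.075,0],[0,0,0,0.09,0],[0,0,0,0.098,0],[0,0,0,0.101,0],[0,0,0,0.103,0]]]'; python3 -m pendant '[[[0,0,0,0.0005,0],[0,0,0,0.001,0],[0,0,0,0.0015,0],[0,0,0,0.0015,0],[0,0,0,0.0015,0],[0,0,0,0.0015,0],[0,0,0,0.0015,0],[0,0,0,0.0015,0]]]'; python3 -c "
from h import *
rel(444,230,86,np.pi-.005)"
```

```text
t: 18.1
eef_pos: [445.4, 228.8, 87.7]
tcp_rot: [3.141, 0.0, 3.137]
ft_force: [0.9, -0.4, -1.2]
opening: 0.311
t: 18.9
eef_pos: [445.1, 228.8, 86.2]
tcp_rot: [3.142, 0.0, 3.137]
ft_force: [-0.2, 0.0, -0.4]
opening: 0.311
t 18.9 pos [445.1 228.8  86.2] rot [3.142 0.    3.137] F [-0.2  0.  -0.4] open 0.311
shift [0.0011 0.0011 0.0002] turn 0.0
```

Almost touching; I lower another 1 mm, then open.

```bash
python3 -m pendant '[[[0,0,0,0.0005,0],[0,0,0,0.001,0],[0,0,0,0.001,0],[0,0,0,0.001,0],[0,0,0,0.001,0],[0,0,0,0.001,0],[0,0,0,0.001,0],[0,0,0,0.001,0]]]'; python3 -m pendant '[[[0.36,0,0,0,0],[0.4,0,0,0,0],[0.5,0,0,0,0],[0.7,0,0,0,0],[0.9,0,0,0,0],[0.9,0,0,0,0],[0.9,0,0,0,0],[0.9,0,0,0,0]]]';python3 -m pendant '[[[0.9,0,0,0,0],[0.9,0,0,0,0],[0.9,0,0,0,0],[0.9,0,0,-0.005,0],[0.9,0,0,-0.02,0],[0.9,0,0,-0.04,0],[0.9,0,0,-0.06,0],[0.9,0,0,-0.08,0]]]'; python3 -m pendant '[[[0.9,0.03,0.02,-0.03,0],[0.9,0.03,0.06,-0.05,0],[0.9,0.03,0.1,-0.05,0],[0.9,0.03,0.14,-0.05,0],[0.9,0.03,0.18,-0.05,0],[0.9,0.03,0.22,-0.05,0],[0.9,0.03,0.24,-0.05,0],[0.9,0.03,0.24,-0.05,0]]]'; python3 - <<'E'
from h import *
im,W=cloud('top'); cv2.imwrite('pics/t9.png',im)
def q(name,x0,x1,y0,y1,z0,z1):
    P=W.reshape(-1,3); P=P[(P[:,0]>x0)&(P[:,0]<x1)&(P[:,1]>y0)&(P[:,1]<y1)&(P[:,2]>z0)&(P[:,2]<z1)]
    r=cv2.minAreaRect(P[:,:2].astype(np.float32)); print(name,len(P),'z',np.median(P[:,2]).round(1),'c',np.round(r[0],1),'s',np.round(r[1],1))
q('neck',400,500,180,280,110,130); q('shoulder',400,500,180,280,72,90)
q('pu',560,670,-190,-50,80,90);q('near',560,670,-50,80,80,90);q('far',560,670,90,240,80,90)
E
```

```text
t: 19.7
eef_pos: [445.2, 228.9, 85.6]
tcp_rot: [3.141, 0.001, 3.137]
ft_force: [-1.8, -1.2, 6.9]
opening: 0.314
t: 20.5
eef_pos: [445.1, 228.8, 85.1]
tcp_rot: [3.142, 0.0, 3.137]
ft_force: [0.5, -0.5, -0.1]
opening: 0.845
t: 21.3
eef_pos: [445.0, 228.8, 166.3]
tcp_rot: [3.141, 0.0, 3.137]
ft_force: [0.3, 0.4, -0.1]
opening: 0.898
t: 22.1
eef_pos: [415.7, 471.0, 214.9]
tcp_rot: [3.141, -0.0, 3.139]
ft_force: [0.3, -0.9, -0.4]
opening: 0.9
neck 465 z 119.3 c [444.9 230.6] s [28.8 31.2]
shoulder 689 z 79.5 c [444.6 230.7] s [61.6 43.9]
pu 3663 z 84.0 c [ 615.3 -128.9] s [99.6 90.4]
near 2592 z 84.3 c [616.3  18.5] s [69.8 90.3]
far 2628 z 84.4 c [617.  149.3] s [70.5 90.5]
```

View pics/t9.png

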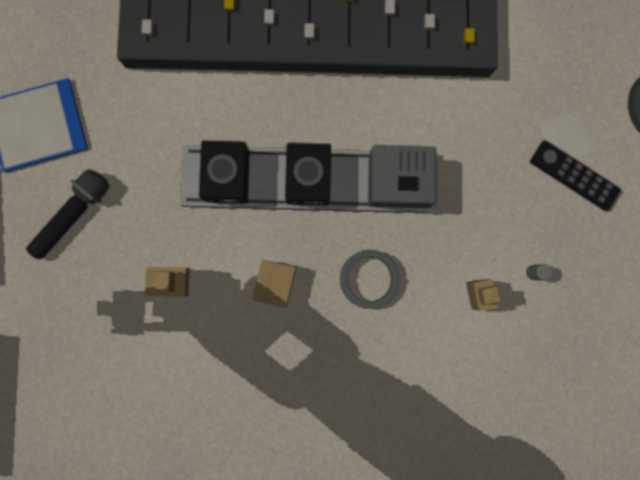

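The picture shows the block upright at (167,281) and the gaps clear. PU, near cradle and far cradle centres are y = -128.9, 18.5 and 149.3 mm, so the gaps are about 62.4 and 60.8 mm.

```bash
python3 -c "
from cell import env
print(env.job_done(), env.state()['t'])"
```

```text
the job is handed in; nothing more can be done
the job is handed in; nothing more can be done
```

I set both gaps with the large spacing block, stood it back on the desk at its old spot and let it go, then handed the job in at about 22 s of the 64 s allowed.

- **Gaps:** the final top-camera check gave about 62.4 mm from power unit to near cradle and about 60.8 mm between the cradles. Both are within the 10 mm tolerance.
- **Block on the rail:** at both insertions its foot measured about 22–23 mm above the desk, about 2–3 mm above the rail top.
- **Block at the end:** it stands upright on the desk at about x = 445, y = 231 mm, with the gripper about 240 mm away and touching nothing.
- **Forces:** the highest wrist force I read was about 7 N, when setting the block down on the desk.
- **Small disagreement:** after the first insertion the side camera put the near gap at about 61 mm, against 62.4 mm in the final top view. That is within the roughly 2 mm camera calibration. No check failed.

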